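# Hang the pipette back in the rack

### The job

Lift the pipette out of its round desk dock and hang it by its finger hook on the rack's bar, in the narrow gap between the two pipettes already hanging there. Ease it down gently between them, touching them only lightly, lower it until the hook rests fully home on the bar without pressing hard on the rack, and only then let go: do not let it drop. The two neighbours must stay hanging on the bar, moved aside no more than the pipette needs, and the bottle and the beaker stay where they are.

Things in the scene. Friction and masses are not known exactly. Their poses are not given: they have to be found in the camera images.
- pipette: White pipette to put away, upright in the dock, about 0.16 kg. Origin: nozzle end; z up its axis, +x the hook side, -x the display side. Heights above origin: tip cone to 30 mm, shaft 14 mm across to 70, step, shoulder widening from 20 to 32 mm (y) up to 94, block handle 28 (x) by 32 mm (y), back face at x=+14, to 206, push button 18 mm across to 214.
- pipette_grip (a point): Point on the pipette's axis 190 mm above its nozzle end, axes as the pipette's: where to grasp the handle, 28 mm across from display to back, fingertips just above the highest hook setting. Gripped so, front to back, the fingers keep clear of the neighbours and the bar.
- pipette_track (a point): Middle of the hook's track on the handle's back, 153 mm above the nozzle end, x=+14. White hook, 18 mm wide: bridge 7 mm thick out to x=26.5; from it a lip (x=21.5 to 26.5) hangs 14 mm below the bridge's underside, leaving a 7.5 mm slot behind the back. It was set by hand, bridge underside 7 mm below to 7 mm above this point, not reported; it stays put (slips at 60 N).
- rack: Aluminium pipette rack, fixed. Origin on the bench under the bar's middle, y along the bar, pipettes hang on the -x side. Base x -85 to +41 mm, 330 mm long, 14 mm high with its mat. Round posts, 14 mm, at y=+-146 mm, up to 202 mm, with black clamps. A hung pipette's back lies on the bar's front face, its axis about 17 mm before this origin (x=-17).
- bar_top (a point): Middle of the bar's top edge, 185 mm above the rack's origin, axes as the rack's. The bar is an upright flat plate 6 mm thick (x -3 to +3), 40 mm high, 270 mm long, plain, so hooks can slide along it.
- pipette_left: Neighbour on the gap's +y side: an older pipette of like shape hanging on the bar by its hook, about 0.15 kg. Origin at its nozzle end, axes as the pipette's. Handle 28 by 32 mm, 84 to 184 mm above origin, button to 190; hook underside at 150 mm.
- pipette_right: Neighbour on the gap's -y side, like the left one but shorter: handle 84 to 176 mm above its origin, button to 182; hook underside at 142 mm. Its axis is 61 to 67 mm from the left one's: the gap between their 32 mm wide handles is 29 to 35 mm, and the pipette's tapered shoulder can spread them, as they slide on the bar.
- dock: Round desk dock, fixed: black foot 96 mm across and 14 mm high, grey tube 42 mm across, its rim at 94 mm above the bench, bore 16 mm across. Origin under its centre. The pipette's shaft stands in the bore and the step under its shoulder sits on the rim; lift it straight up by at least 75 mm to clear.
- dropper_bottle: Small amber bottle, 32 mm across, 62 mm high, a bystander. Origin under its centre.
- beaker: Glass beaker, 72 mm across, 85 mm high, a bystander. Origin under its centre.
Not all that is in view belongs to the job. What is shaped like the pipette but green or turquoise is not meant.

How it is judged (in metres and radians):
On the way, in this order (a step that is already met when the one before it is completed fails the run):
1. the pipette is lifted clear of the dock (z of pipette in the frame of dock above 0.09 m and contact force between pipette and the fingers above 1 N), for 0.1 s.
2. the bar takes weight through the hook, between the neighbours, while the fingers still hold the pipette (contact force between pipette and rack above 0.5 N and contact force between pipette and the fingers above 0.5 N and z of pipette in the frame of rack between 0.022 and 0.042 m and x of pipette in the frame of rack between -0.023 and -0.011 m and y of pipette in the frame of pipette_left below -0.025 m and y of pipette in the frame of pipette_right above 0.025 m), for 0.1 s.
At the end, for the whole second after the job is handed in: The pipette hangs on the bar, at rest and upright within 7 degrees, its origin 22 to 42 mm above the bench and 9 to 25 mm before the rack's, its axis 25 to 55 mm from each neighbour. Neighbours hang upright within 7 degrees, moved under 20 mm; bottle and beaker moved under 20 mm (contact force between pipette and rack above 0.5 N and angle between each of pipette, pipette_left, pipette_right's own z axis and vertical below 0.12 rad and linear speed of pipette below 0.03 m/s and angular speed of pipette below 0.3 rad/s and z of pipette in the frame of rack between 0.022 and 0.042 m and x of pipette in the frame of rack between -0.025 and -0.009 m and y of pipette in the frame of pipette_left between -0.055 and -0.025 m and y of pipette in the frame of pipette_right between 0.025 and 0.055 m and distance of each of pipette_left, pipette_right, dropper_bottle, beaker from where it was at the start of the episode below 0.02 m); the robot touches nothing.
It fails at once if the pipette is pressed on the rack with over 18 N (contact force between pipette and rack above 18 N).
It fails at once if the pipette presses on a neighbour with over 12 N (contact force between pipette and pipette_left above 12 N or contact force between pipette and pipette_right above 12 N).
It fails at once if the pipette is dropped: it moves faster than 0.5 m/s out of the fingers (linear speed of pipette above 0.5 m/s and contact force between pipette and the fingers below 0.05 N).
It fails at once if a neighbour is knocked off the bar (angle between any of pipette_left, pipette_right's own z axis and vertical above 0.4 rad or distance of any of pipette_left, pipette_right from where it was at the start of the episode above 0.06 m).
It also fails if it takes over 72 s, if anything falls off the work surface, if the arm or the gripper's body presses on something with over 40 N, if the wrist force passes 120 N, or if a joint passes its speed limit or range.

### The arm

A 7-joint arm with a two-finger parallel gripper is mounted at the origin on the work surface. World frame = base frame: x ahead of the robot, y to its left, z up, the work surface at z = 0. Lengths are in mm, angles in rad, forces in N, time in s.
With the tool pointing down it reaches from about 400 to 875 mm from the base axis. Payload 4.4 kg.
Tool frame: the origin (TCP) lies at the very end of the fingers, on their centre line; the grasp point (between the pads) lies 19 mm behind it (manip.grip_depth is the distance from the TCP to the grasp point, in mm); z points along the fingers, y is the line along which they close (so a half turn about z gives the same grasp; the last joint's range is limited). The gripper opens to 85 mm and grips with 20 to 120 N. Pads are 22 mm wide; open, the fingers measure 114 mm over their backs; the gripper's body (76 mm by 85 mm) begins 54 mm behind the grasp point. The pads swing forward as they close: fully open they stand 13 mm farther back than shut.
Start: joints at [-1.304, 0.628, 0.038, 1.517, -0.027, 0.996, -0.02], TCP at [212.325, 614.359, 204.813] pointing down, gripper open.
Joint ranges: [-3.06, 3.06], [-0.37, 2.12], [-1.25, 1.32], [0.18, 2.47], [-1.1, 4.24], [0.23, 1.98], [-2.94, 2.94]. Speed limits (rad/s): [2.57, 2.57, 3.14, 3.14, 3.14, 3.14, 3.14].

### API

Orientations are given as a rotation vector (axis times angle).
In Python, from rig import telemetry, optics, job, manip gives the robot as it stands.
- The arm moves only by the tool apply_moves, never from a script. Its argument "increments" is a list of rows, each an object with "dp": the shift along the world's x, y, z in mm, a list of three; "roll": the turn about the world's z in rad; "hand": the opening in per cent of the stroke, from 0 (shut) to 100 (fully open). A call has 1 to 8 rows; each row shifts and turns the commanded pose from where the row before left it; what a row does not reach is not made up. A row lasts 1/10 s, in which the tool goes at most 50 mm and 8.59 degrees, less where a joint would pass 70% of its speed; a pose out of reach is approached as far as the arm can. A call is refused whole if a number of a shift passes 50 or a number of a turn 0.15, either way. A call with a gripper value outside its range is refused whole. The fingers move at their own pace and stop on an object; "force" is the grip in N (left out, the last holds). Time passes only in rows, so rows that do not move let the fingers close. It gives the time, the measured TCP pose, the force, the opening and the grip force at its end, in the units of the state.
- telemetry.get_obs(): the state, without advancing time (a new reading comes with each control period).
- optics.read_camera(name): name is "side" or "top" or "wrist"; returns a dict with "pixels" (480x640x3 uint8, red, green, blue), "intrinsics" (3x3 intrinsics, pixels), "dist_coeffs" ([k1, k2, p1, p2, k3] as OpenCV has them; the pictures are not rectified), "R" (3x3) and "t" (3): a world point X has camera coordinates R X + t; the wrist camera has in their place "hand_eye" (4x4, takes a point from camera to tool coordinates, whose origin is the TCP and whose axes are the flange's). Camera axes: x right, y down, z forward; pixel columns grow to the right and rows downward; lengths in mm; the calibration is good to about 2 mm. A picture is of the moment at which its call begins: read the wrist's pose just before it. There is no depth.
- job.hand_in(): hands the job in; it is judged then, once.
The state is a dict: "t": time; "joints": joint angles; "qd": joint speeds; "tau": joint torques, N m; "eef_pos": TCP position; "tcp_rot": TCP orientation; "force": force on the tool from outside, world axes, zero at the start; "torque": the same for the moment, N m; "grip_width": finger opening in mm; "gripper_force": force on a finger pad.
Only numpy, scipy, OpenCV 4.12 (cv2) and the standard library are available. Lean on these libraries where they do the work, as an engineer would, in place of code of your own. Each camera call takes 0.05 s, during which the arm holds its last target. There are 200 camera calls.

## Working session

There is one attempt and no reset: what is moved stays moved. The work goes in short steps, Python scripts to look and compute and a tool call to move; the robot and the scene stay as the last step left them, time stands still between calls to the robot, and variables do not carry over. Pictures are saved under pics/ and viewed, at most 10 in all, crops included, and the job is handed in when it is done.

Besides the shell and the picture viewer there is one more tool, called after "Request:" in YAML: its name, and indented under it one key for each argument. apply_moves: Moves the arm, as the interface text tells. Its arguments: {"type":"object","properties":{"increments":{"type":"array"},"force":{"type":"number"}},"required":["increments"]}

```bash
mkdir -p pics; ls; python3 - <<'E'
from rig import telemetry, optics, job, manip
import cv2,numpy as np,pickle
o=telemetry.get_obs(); print({k:np.round(v,3).tolist() for k,v in o.items()})
print(manip.grip_depth)
d={}
for n in("side","top","wrist"):
    r=optics.read_camera(n); d[n]=r
    cv2.imwrite(f"pics/{n}0.png",r["pixels"][:,:,::-1])
    print(n,{k:np.round(v,3).tolist() for k,v in r.items() if k!="pixels"})
pickle.dump((o,d),open("s0.pkl","wb"))
E
```

```text
pics
{'t': 0.0, 'joints': [-1.304, 0.629, 0.038, 1.518, -0.027, 0.996, -0.02], 'qd': [-0.001, 0.0, 0.0, 0.0, -0.0, 0.002, 0.001], 'tau': [-0.001, -56.339, 1.226, -19.345, 0.011, 0.01, -0.0], 'eef_pos': [212.108, 613.698, 203.885], 'tcp_rot': [-0.52, -3.098, 0.003], 'force': [-0.604, -0.693, -0.224], 'torque': [0.01, 0.069, 0.01], 'gripper_force': 0.0, 'grip_width': 84.957}
18.700000000000003
side {'intrinsics': [[519.302, 0.0, 314.644], [0.0, 519.302, 239.363], [0.0, 0.0, 1.0]], 'dist_coeffs': [0.037, 0.0, 0.0, 0.0, 0.0], 'R': [[0.996, -0.089, -0.003], [-0.065, -0.706, -0.706], [0.061, 0.703, -0.709]], 't': [-605.762, 195.38, 975.985]}
top {'intrinsics': [[576.087, 0.0, 315.291], [0.0, 576.087, 243.909], [0.0, 0.0, 1.0]], 'dist_coeffs': [-0.036, 0.0, 0.0, 0.0, 0.0], 'R': [[-0.007, -1.0, 0.001], [-0.988, 0.007, -0.156], [0.156, -0.002, -0.988]], 't': [80.605, 605.264, 1149.924]}
wrist {'intrinsics': [[337.438, 0.0, 313.128], [0.0, 337.438, 240.447], [0.0, 0.0, 1.0]], 'dist_coeffs': [-0.026, 0.0, 0.0, 0.0, 0.0], 'hand_eye': [[0.0, -0.957, -0.291, 75.164], [1.0, 0.0, 0.0, 0.518], [-0.0, -0.291, 0.957, -169.766], [0.0, 0.0, 0.0, 1.0]]}
```

View pics/side0.png

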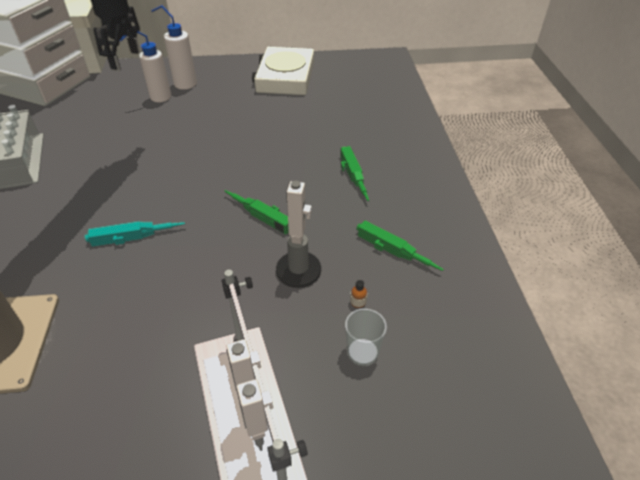

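View pics/top0.png

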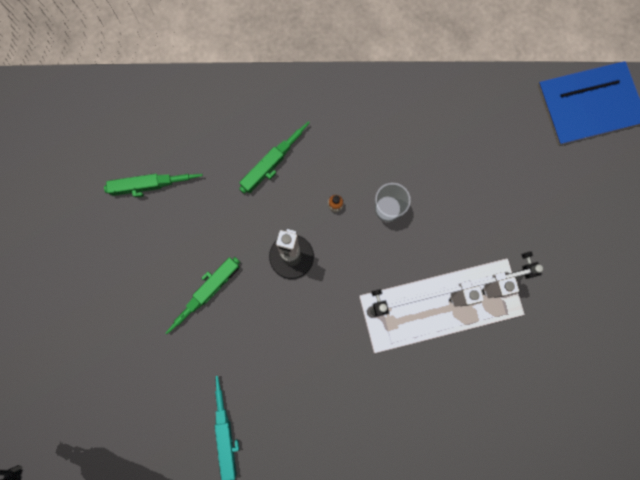

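Side view: the white pipette stands in the dock at (297,190). The rack's two neighbours are at (238,350) and (250,391). Top view: the pipette is at (288,238), and the neighbours are at (474,295) and (509,287).

Could be mistaken for the target (top view): green at (135,184), (263,170) and (215,282), turquoise at (226,450), and the hanging white neighbours. I choose the white one in the dock and check it in a close crop.

```bash
python3 - <<'E'
import cv2,pickle,numpy as np
o,d=pickle.load(open("s0.pkl","rb"))
def c(n,x,y,w,h,s): return cv2.resize(d[n]["pixels"][y:y+h,x:x+w,::-1],None,fx=s,fy=s,interpolation=cv2.INTER_CUBIC)
# top: dock 255..335 x 220..280 x5 ; side dock 257..337,170..290
a=c("top",250,215,80,60,5); b=c("side",265,170,80,60,5)
e=c("top",355,240,200,120,2); e=c("top",440,255,120,50,5)
f=c("side",190,260,120,215,2.7)
print(a.shape,b.shape,e.shape)
im=np.zeros((600,800,3),np.uint8); im[:300,:400]=a; im[:300,400:]=b; im[300:550,:600]=e
cv2.imwrite("pics/crop1.png",im)
g=c("side",190,335,100,75,8); cv2.imwrite("pics/crop2.png",g)
E
```

```text
(300, 400, 3) (300, 400, 3) (250, 600, 3)
```

View pics/crop1.png

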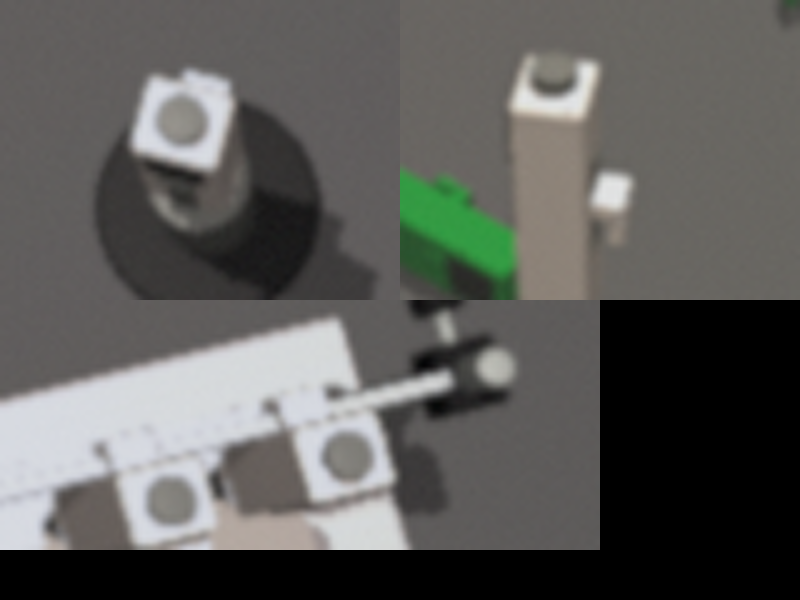

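View pics/crop2.png

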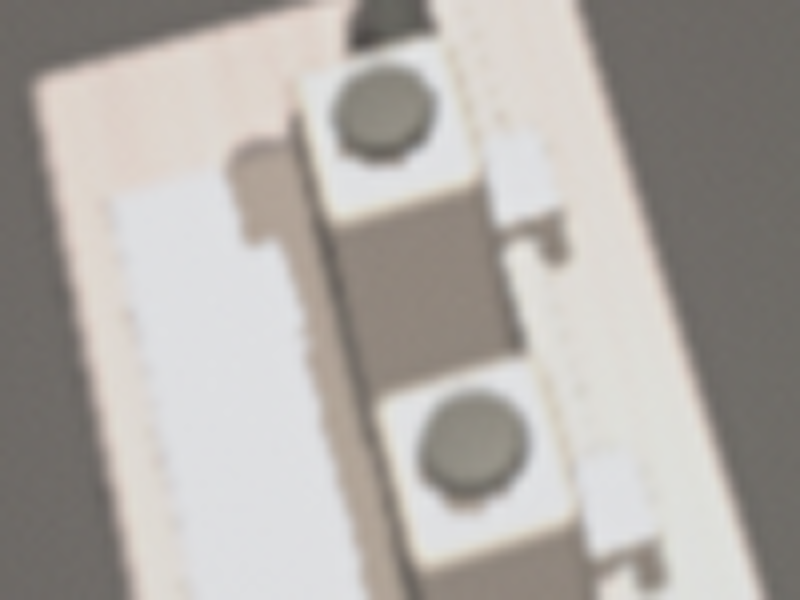

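Crop 1 confirms the target: a white pipette upright in the dock, with the hook on its far side in the top view (towards (207,83)) and on the right in the side view (about (612,190)). The lower crop and crop 2 show the neighbours' top faces and buttons at the bar. The wide gap leaves about one handle width between them.

Now I fit the poses.

```bash
cat > h.py <<'E'
import cv2,pickle,numpy as np
from scipy.optimize import least_squares
from scipy.spatial.transform import Rotation as Ro
def proj(c,P,R=None,t=None):
    R=c["R"] if R is None else R; t=c["t"] if t is None else t
    return cv2.projectPoints(np.float64(P).reshape(-1,1,3),cv2.Rodrigues(np.float64(R))[0],np.float64(t),np.float64(c["intrinsics"]),np.float64(c["dist_coeffs"]))[0].reshape(-1,2)
def W(p,L): # p=(x,y,z,yaw)
    return Ro.from_euler('z',p[3]).apply(np.float64(L))+np.float64(p[:3])
def up(X,o,s): return (np.float64(X)+.5)/s-.5+np.float64(o)
E
cat > fit.py <<'E'
from h import *
o,d=pickle.load(open("s0.pkl","rb"))
T,S=d["top"],d["side"]
def box(top,b): return [[0,0,b],[14,16,top],[14,-16,top],[-14,-16,top],[-14,16,top]]
def fit(name,L,tp,sp,z,g):
    L=np.float64(L)
    def f(p):
        P=W((p[0],p[1],z,p[2]),L)
        rt=(proj(T,P)-tp); rs=(proj(S,P)-sp)
        return np.nan_to_num(np.r_[rt.ravel(),rs.ravel()],nan=0)
    r=least_squares(f,g,loss="soft_l1"); print(name,r.x.round(3)); print(r.fun.reshape(-1,2).round(1).tolist()); return r.x
n=[np.nan]*2
# pipette: button, corners (+x+y),(+x-y),(-x-y),(-x+y)
tp=up([[183,118],[150,75],[237,95],[217,170],[133,150]],(250,215),5)
sp=up([[153,66],[200,65],[188,122],[111,110],[130,55]],(265,170),5)
p=fit("pip",box(206,214),tp,sp,24,[600,0,-.24])
tl=up([[172,199],n,n,[215,233],[138,246]],(440,255),5); tl[3:]=np.nan
tl=up([[172,199],n,[198,155],[215,233],[138,246]],(440,255),5)
sl=up([[385,104],[435,38],[480,182],[340,222],[303,80]],(190,335),8)
l=fit("left",box(184,190),tl,sl,35,[560,-330,.26])
tr=up([[347,153],n,[380,118],[395,182],[318,202]],(440,255),5)
sr=up([[475,433],[530,355],[575,512],[425,565],[380,405]],(190,335),8)
r=fit("right",box(176,182),tr,sr,43,[560,-390,.26])
print("sep",np.hypot(*(l-r)[:2]), "dir yaw",np.arctan2(-(l-r)[0],(l-r)[1]))
# hook top face centre in side, scan h
for h in range(146,161,2):
    P=W((p[0],p[1],24,p[2]),[[14,9,h+7],[26.5,9,h+7],[26.5,-9,h+7],[14,-9,h+7],[26.5,-9,h-14]])
    print(h,((proj(S,P)+.5-[265,170])*5+[400,0]).round(0).tolist())
E
python3 fit.py; python3 - <<'E'
from h import *
o,d=pickle.load(open("s0.pkl","rb"))
print(Ro.from_rotvec(o["tcp_rot"]).as_matrix().round(3).tolist())
E
```

```text
pip [ 5.86133e+02  1.27371e+02 -2.46000e-01]
[[0.1, 0.0], [0.1, -0.3], [0.3, -0.1], [0.4, 0.2], [-0.4, -0.1], [0.5, 0.5], [0.4, -0.6], [-0.3, -0.8], [-0.3, 0.0], [-0.7, -0.1]]
left [ 486.22  -200.7   -144.294]
[[0.5, 0.2], [0.0, 0.0], [1.0, -0.5], [1.8, -0.6], [-0.3, 0.9], [-0.0, -0.0], [1.8, -1.4], [1.2, -0.3], [-1.8, 0.3], [-1.7, -1.4]]
right [ 501.584 -263.77  -150.545]
[[0.8, 0.4], [0.0, 0.0], [-0.8, -2.3], [1.0, 0.2], [-0.8, 0.9], [0.1, 0.4], [1.0, -1.5], [1.9, 0.4], [-1.0, 0.8], [-1.3, -1.1]]
sep 64.91431724003259 dir yaw 0.23894191017588137
146 [[601.0, 184.0], [634.0, 187.0], [626.0, 219.0], [593.0, 216.0], [627.0, 260.0]]
148 [[601.0, 180.0], [634.0, 183.0], [626.0, 215.0], [593.0, 212.0], [627.0, 257.0]]
150 [[601.0, 176.0], [634.0, 179.0], [626.0, 211.0], [593.0, 208.0], [627.0, 253.0]]
152 [[601.0, 172.0], [634.0, 175.0], [626.0, 207.0], [593.0, 204.0], [627.0, 249.0]]
154 [[601.0, 168.0], [634.0, 171.0], [626.0, 203.0], [593.0, 200.0], [627.0, 245.0]]
156 [[601.0, 164.0], [634.0, 167.0], [626.0, 199.0], [593.0, 196.0], [627.0, 241.0]]
158 [[601.0, 160.0], [634.0, 163.0], [626.0, 195.0], [593.0, 192.0], [627.0, 237.0]]
160 [[601.0, 156.0], [634.0, 159.0], [626.0, 191.0], [593.0, 188.0], [627.0, 233.0]]
[[-0.945, 0.327, -0.001], [0.327, 0.945, -0.002], [-0.0, -0.002, -1.0]]
```

Request:
apply_moves:
  increments:
    - {"dp": [0, 0, 20], "roll": 0, "hand": 100}
    - {"dp": [0, 0, 25], "roll": 0, "hand": 100}
    - {"dp": [0, 0, 25], "roll": 0, "hand": 100}
    - {"dp": [0, 0, 25], "roll": 0, "hand": 100}
    - {"dp": [0, 0, 25], "roll": 0, "hand": 100}
    - {"dp": [10, -15, 0], "roll": -0.06, "hand": 100}
    - {"dp": [15, -25, 0], "roll": -0.08, "hand": 100}
    - {"dp": [20, -27, 0], "roll": -0.08, "hand": 100}
  force: 40

```text
t: 0.95
eef_pos: [256.5, 547.0, 324.4]
tcp_rot: [-0.858, -3.021, 0.001]
force: [0.5, 0.2, -0.6]
grip_width: 85.4
gripper_force: 0.0
```

Request:
apply_moves:
  increments:
    - {"dp": [21, -27, 0], "roll": -0.08, "hand": 100}
    - {"dp": [21, -27, 0], "roll": -0.08, "hand": 100}
    - {"dp": [21, -27, 0], "roll": -0.08, "hand": 100}
    - {"dp": [21, -27, 0], "roll": -0.08, "hand": 100}
    - {"dp": [21, -27, 0], "roll": -0.08, "hand": 100}
    - {"dp": [21, -27, 0], "roll": -0.08, "hand": 100}
    - {"dp": [21, -27, 0], "roll": -0.08, "hand": 100}
    - {"dp": [21, -27, 0], "roll": -0.08, "hand": 100}

```text
t: 1.75
eef_pos: [425.8, 330.1, 324.7]
tcp_rot: [-1.769, -2.596, 0.0]
force: [0.2, 0.4, -0.7]
grip_width: 85.7
gripper_force: 0.0
```

Request:
apply_moves:
  increments:
    - {"dp": [21, -27, 0], "roll": -0.08, "hand": 100}
    - {"dp": [21, -27, 0], "roll": -0.08, "hand": 100}
    - {"dp": [21, -27, 0], "roll": -0.08, "hand": 100}
    - {"dp": [21, -27, 0], "roll": -0.08, "hand": 100}
    - {"dp": [21, -27, 0], "roll": -0.08, "hand": 100}
    - {"dp": [21, -27, 0], "roll": -0.08, "hand": 100}
    - {"dp": [15, -22, 0], "roll": -0.08, "hand": 100}
    - {"dp": [0, 0, 0], "roll": -0.06, "hand": 100}

```text
t: 2.55
eef_pos: [568.2, 142.1, 324.7]
tcp_rot: [2.48, 1.923, -0.002]
force: [0.0, -0.1, -0.6]
grip_width: 85.5
gripper_force: 0.0
```

Request:
apply_moves:
  increments:
    - {"dp": [10, -8, 0], "roll": 0, "hand": 100}
    - {"dp": [8, -7, 0], "roll": 0.005, "hand": 100}
    - {"dp": [0, 0, -20], "roll": 0, "hand": 100}
    - {"dp": [0, 0, 0], "roll": 0, "hand": 100}
    - {"dp": [0, 0, 0], "roll": 0, "hand": 100}

```text
t: 3.05
eef_pos: [584.3, 132.6, 304.7]
tcp_rot: [-2.467, -1.944, 0.001]
force: [-0.2, -0.7, -0.1]
grip_width: 85.6
gripper_force: 0.0
```

```bash
cat > wr.py <<'E'
from h import *
from rig import telemetry,optics
def grab(name):
    o=telemetry.get_obs(); r=optics.read_camera("wrist")
    Rt=Ro.from_rotvec(o["tcp_rot"]).as_matrix(); H=np.float64(r["hand_eye"])
    Rc=Rt@H[:3,:3]; c=Rt@H[:3,3]+np.float64(o["eef_pos"])
    r["R"]=Rc.T; r["t"]=-Rc.T@c
    pickle.dump((o,r),open(name+".pkl","wb")); cv2.imwrite(f"pics/{name}.png",r["pixels"][:,:,::-1]); return o,r
E
python3 - <<'E'
from wr import *
o,r=grab("w1"); print(o["eef_pos"],o["tcp_rot"])
P=W((586.1,127.4,24,-.246),[[0,0,214],[14,16,206],[14,-16,206],[-14,-16,206],[-14,16,206]])
print(proj(r,P).round(1).tolist())
E
```

```text
[584.27202135 132.55901352 304.71792431] [-2.46691821e+00 -1.94443425e+00  1.09784223e-03]
[[318.5, 250.1], [337.4, 226.6], [336.1, 266.6], [300.0, 266.2], [300.0, 226.2]]
```

View pics/w1.png

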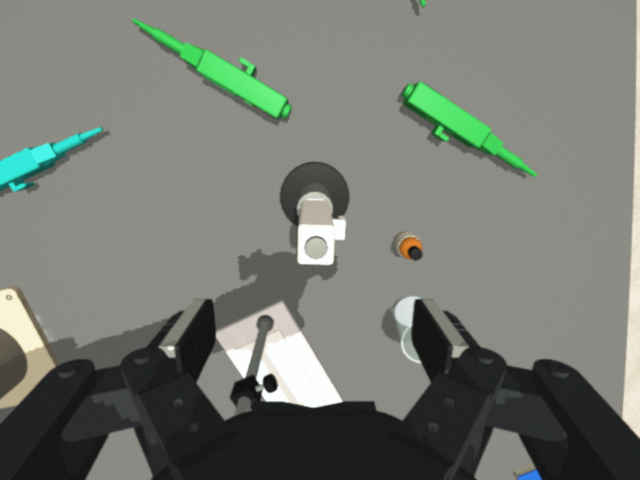

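The wrist view shows the pipette's top face at (299–335, 227–264) and its button at (316,247). That is within about 2 px of the prediction and aligned in yaw.

Request:
apply_moves:
  increments:
    - {"dp": [1.5, -4, -15], "roll": 0, "hand": 100}
    - {"dp": [0, 0, -20], "roll": 0, "hand": 100}
    - {"dp": [0, 0, -20], "roll": 0, "hand": 100}
    - {"dp": [0, 0, -20], "roll": 0, "hand": 100}
    - {"dp": [0, 0, -20], "roll": 0, "hand": 100}
    - {"dp": [0, 0, -14], "roll": 0, "hand": 100}
    - {"dp": [0, 0, 0], "roll": 0, "hand": 100}
    - {"dp": [0, 0, 0], "roll": 0, "hand": 100}

```text
t: 3.9
eef_pos: [586.4, 128.5, 196.5]
tcp_rot: [2.468, 1.943, 0.001]
force: [-0.1, -0.1, 0.4]
grip_width: 85.6
gripper_force: 0.0
```

```bash
python3 - <<'E'
from h import *
from rig import telemetry
o=telemetry.get_obs(); print({k:np.round(v,3).tolist() for k,v in o.items()})
E
```

```text
{'t': 3.9, 'joints': [-0.547, 0.603, 0.461, 1.681, -0.32, 0.931, -0.201], 'qd': [-0.001, -0.015, 0.007, -0.01, 0.001, -0.003, -0.001], 'tau': [-0.109, -49.736, 6.148, -17.091, -0.005, 0.027, 0.006], 'eef_pos': [586.391, 128.481, 196.511], 'tcp_rot': [2.468, 1.943, 0.001], 'force': [-0.144, -0.112, 0.392], 'torque': [-0.014, -0.018, -0.024], 'gripper_force': 0.0, 'grip_width': 85.615}
```

Close on it.

Request:
apply_moves:
  increments:
    - {"dp": [0, 0, 0], "roll": 0, "hand": 40}
    - {"dp": [0, 0, 0], "roll": 0, "hand": 40}
    - {"dp": [0, 0, 0], "roll": 0, "hand": 40}
    - {"dp": [0, 0, 0], "roll": 0, "hand": 10}
    - {"dp": [0, 0, 0], "roll": 0, "hand": 10}
    - {"dp": [0, 0, 0], "roll": 0, "hand": 10}
    - {"dp": [0, 0, 0], "roll": 0, "hand": 10}
    - {"dp": [0, 0, 0], "roll": 0, "hand": 10}
  force: 40

```text
t: 4.7
eef_pos: [586.3, 128.4, 196.3]
tcp_rot: [2.468, 1.943, 0.002]
force: [-0.5, -0.0, 4.7]
grip_width: 26.8
gripper_force: 40.7
```

Request:
apply_moves:
  increments:
    - {"dp": [0, 0, 5], "roll": 0, "hand": 10}
    - {"dp": [0, 0, 10], "roll": 0, "hand": 10}
    - {"dp": [0, 0, 15], "roll": 0, "hand": 10}
    - {"dp": [0, 0, 15], "roll": 0, "hand": 10}
    - {"dp": [0, 0, 15], "roll": 0, "hand": 10}
    - {"dp": [0, 0, 15], "roll": 0, "hand": 10}
    - {"dp": [0, 0, 15], "roll": 0, "hand": 10}
    - {"dp": [0, 0, 10], "roll": 0, "hand": 10}

```text
t: 5.5
eef_pos: [585.8, 128.3, 297.1]
tcp_rot: [2.468, 1.943, 0.001]
force: [0.3, -0.5, -1.4]
grip_width: 26.6
gripper_force: 39.9
```

Request:
apply_moves:
  increments:
    - {"dp": [0, 0, 15], "roll": 0, "hand": 10}
    - {"dp": [0, 0, 20], "roll": 0, "hand": 10}
    - {"dp": [0, 0, 20], "roll": 0, "hand": 10}
    - {"dp": [0, 0, 20], "roll": 0, "hand": 10}
    - {"dp": [0, 0, 20], "roll": 0, "hand": 10}
    - {"dp": [0, 0, 20], "roll": 0, "hand": 10}
    - {"dp": [0, 0, 5], "roll": 0, "hand": 10}
    - {"dp": [0, 0, 0], "roll": 0, "hand": 10}

```text
t: 6.3
eef_pos: [585.9, 128.3, 416.1]
tcp_rot: [2.468, 1.943, 0.001]
force: [-0.3, -0.8, -1.9]
grip_width: 26.6
gripper_force: 39.9
```

Request:
apply_moves:
  increments:
    - {"dp": [-3, -10, 0], "roll": 0.01, "hand": 10}
    - {"dp": [-6, -22, 0], "roll": 0.03, "hand": 10}
    - {"dp": [-6, -23, 0], "roll": 0.03, "hand": 10}
    - {"dp": [-6, -23, 0], "roll": 0.03, "hand": 10}
    - {"dp": [-6, -23, 0], "roll": 0.03, "hand": 10}
    - {"dp": [-6, -23, 0], "roll": 0.03, "hand": 10}
    - {"dp": [-6, -23, 0], "roll": 0.03, "hand": 10}
    - {"dp": [-6, -23, 0], "roll": 0.03, "hand": 10}

```text
t: 7.1
eef_pos: [539.3, -43.3, 414.6]
tcp_rot: [-2.238, -2.202, 0.003]
force: [0.5, 0.9, -1.1]
grip_width: 26.8
gripper_force: 39.9
```

Request:
apply_moves:
  increments:
    - {"dp": [-6, -23, 0], "roll": 0.03, "hand": 10}
    - {"dp": [-6, -23, 0], "roll": 0.03, "hand": 10}
    - {"dp": [-6, -23, 0], "roll": 0.03, "hand": 10}
    - {"dp": [-6, -23, 0], "roll": 0.03, "hand": 10}
    - {"dp": [-6, -23, 0], "roll": 0.03, "hand": 10}
    - {"dp": [-6, -23, 0], "roll": 0.03, "hand": 10}
    - {"dp": [-6, -23, 0], "roll": 0.04, "hand": 10}
    - {"dp": [-6, -15, 0], "roll": 0.04, "hand": 10}

```text
t: 7.9
eef_pos: [490.7, -219.9, 414.6]
tcp_rot: [-1.935, -2.472, 0.003]
force: [-1.3, 0.2, -1.4]
grip_width: 26.5
gripper_force: 40.0
```

Request:
apply_moves:
  increments:
    - {"dp": [-4, -14, 0], "roll": 0, "hand": 10}
    - {"dp": [0, 0, 0], "roll": 0, "hand": 10}
    - {"dp": [0, 0, 0], "roll": 0, "hand": 10}
    - {"dp": [0, 0, 0], "roll": 0, "hand": 10}

```text
t: 8.3
eef_pos: [489.3, -230.3, 415.5]
tcp_rot: [-1.933, -2.475, -0.001]
force: [0.0, 0.3, -1.2]
grip_width: 26.5
gripper_force: 39.9
```

```bash
cat > snap.py <<'E'
import sys
from wr import *
# usage: snap.py name ; composite top & side & wrist crops around the rack
o=telemetry.get_obs(); T=optics.read_camera("top"); S=optics.read_camera("side")
n=sys.argv[1]; pickle.dump((o,T,S),open(n+".pkl","wb"))
def c(r,x,y,w,h,s): return cv2.resize(r["pixels"][y:y+h,x:x+w,::-1],None,fx=s,fy=s,interpolation=cv2.INTER_CUBIC)
im=np.zeros((600,800,3),np.uint8)
im[:,:400]=c(T,445,220,80,120,5); im[:,400:]=c(S,210,310,80,120,5)
cv2.imwrite(f"pics/{n}.png",im)
q=np.float64(o["tcp_rot"]); y=Ro.from_rotvec(q).as_matrix()[:,1]
print(np.round(o["eef_pos"],2),"yaw",np.arctan2(y[1],y[0]).round(4),np.round(o["force"],2))
E
python3 snap.py p1
```

```text
[ 489.3  -230.31  415.48] yaw 0.2445 [ 0.03  0.32 -1.19]
```

View pics/p1.png

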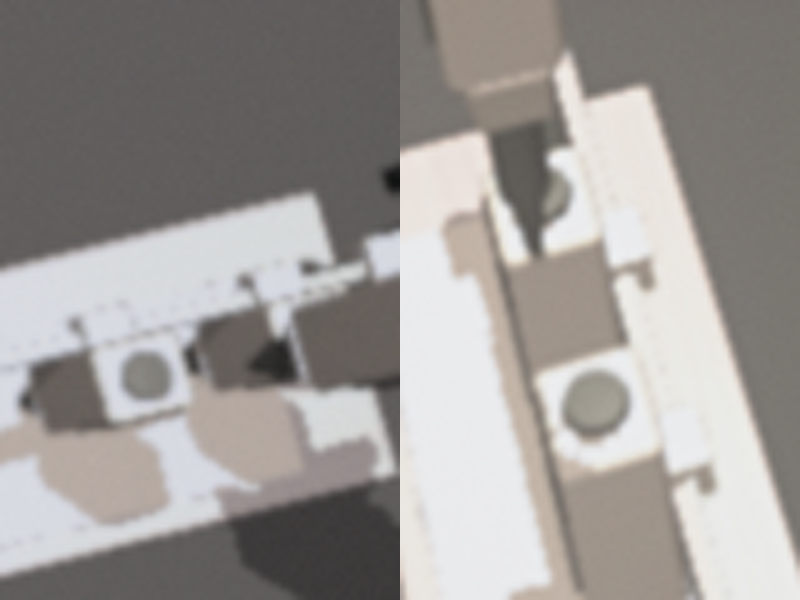

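```bash
python3 - <<'E'
from h import *
o,T,S=pickle.load(open("p1.pkl","rb"))
P=W((489.3,-230.3,243.2,.2445),[[0,0,0],[0,16,94],[-14,-16,94],[14,-16,94],[26.5,-9,137.5],[26.5,9,158.5],[0,-10,70]])
print("top",((proj(T,P)+.5-[445,220])*5).round(0).tolist()); print("side",((proj(S,P)+.5-[210,310])*5+[400,0]).round(0).tolist())
# bar edge: top front edge / back edge points at z=185 for rack guess
m=np.array([493.9,-232.2]);
for yaw in (.24,.25,.26):
    org=m+17*np.array([np.cos(yaw),np.sin(yaw)])
    B=W((org[0],org[1],185,yaw),[[-3,-115,0],[3,-115,0],[-3,-60,0],[3,-60,0],[-3,100,0]])
    print(yaw,"top",((proj(T,B)+.5-[445,220])*5).round(0).tolist(),"full",proj(T,B[-1:]).round(1),"side",proj(S,B).round(1).tolist())
E
```

```text
top [[249.0, 362.0], [293.0, 353.0], [404.0, 371.0], [377.0, 284.0], [394.0, 235.0], [361.0, 242.0], [346.0, 338.0]]
side [[543.0, 248.0], [486.0, -24.0], [455.0, 99.0], [576.0, 65.0], [604.0, -92.0], [576.0, -213.0], [522.0, 122.0]]
0.24 top [[492.0, 247.0], [487.0, 231.0], [350.0, 284.0], [345.0, 268.0], [-69.0, 392.0]] full [[430.7 297.8]] side [[279.2, 460.9], [283.9, 459.2], [267.5, 419.9], [271.9, 418.4], [239.6, 323.4]]
0.25 top [[491.0, 244.0], [486.0, 229.0], [349.0, 282.0], [344.0, 267.0], [-69.0, 395.0]] full [[430.7 298.4]] side [[280.1, 460.4], [284.8, 458.7], [267.9, 419.6], [272.4, 418.1], [238.9, 323.5]]
0.26 top [[489.0, 241.0], [484.0, 226.0], [348.0, 281.0], [343.0, 265.0], [-68.0, 397.0]] full [[430.8 299. ]] side [[281.0, 460.0], [285.6, 458.3], [268.3, 419.4], [272.8, 417.8], [238.3, 323.6]]
```

```bash
python3 - <<'E'
from h import *
o,T,S=pickle.load(open("p1.pkl","rb"))
s=5.7; x,y,w,h=205,262,70,105
im=cv2.resize(S["pixels"][y:y+h,x:x+w,::-1],None,fx=s,fy=s,interpolation=cv2.INTER_CUBIC)
a=im.copy()
p=(489.3,-230.3,243.2,.2445)
L=[[0,0,0],[14,16,94],[14,-16,94],[-14,-16,94],[-14,16,94],[26.5,-9,158.5],[26.5,9,158.5],[14,-9,158.5],[26.5,-9,137.5],[21.5,-9,137.5],[0,0,30],[-7,0,70],[7,0,70]]
for q in proj(S,W(p,L)):
    cv2.drawMarker(a,tuple(int(v) for v in (q+.5-[x,y])*s),(0,0,255),cv2.MARKER_CROSS,8,1)
out=np.hstack([im,a])[:600,:800]; print(out.shape); cv2.imwrite("pics/p1z.png",out)
E
```

```text
(598, 798, 3)
```

View pics/p1z.png

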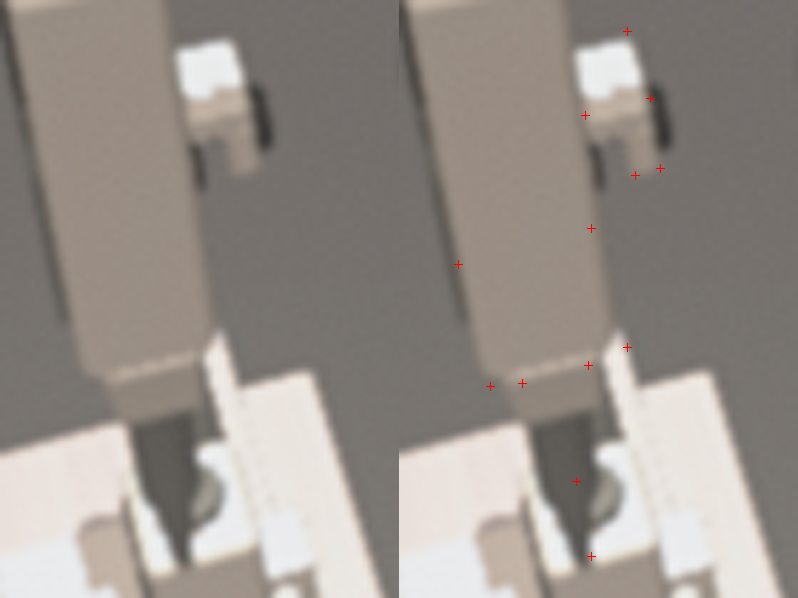

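The zoom shows the pipette hanging nearly plumb in the grip: tip at (183,565) against a predicted (192,556), and hook lip at (255,172) against (261,168). That leaves about 1–2 mm of error. I lower it in front of the bar.

Request:
apply_moves:
  increments:
    - {"dp": [0.6, -2.4, -8], "roll": 0, "hand": 10}
    - {"dp": [0, 0, -15], "roll": 0, "hand": 10}
    - {"dp": [0, 0, -15], "roll": 0, "hand": 10}
    - {"dp": [0, 0, -15], "roll": 0, "hand": 10}
    - {"dp": [0, 0, -15], "roll": 0, "hand": 10}
    - {"dp": [0, 0, -10], "roll": 0, "hand": 10}
    - {"dp": [0, 0, 0], "roll": 0, "hand": 10}
    - {"dp": [0, 0, 0], "roll": 0, "hand": 10}

```text
t: 9.2
eef_pos: [489.7, -234.1, 338.0]
tcp_rot: [1.935, 2.474, -0.0]
force: [0.6, -0.4, -1.3]
grip_width: 26.9
gripper_force: 39.9
```

Request:
apply_moves:
  increments:
    - {"dp": [0, 0, -2.5], "roll": 0, "hand": 10}
    - {"dp": [0, 0, -2.5], "roll": 0, "hand": 10}
    - {"dp": [0, 0, -2.5], "roll": 0, "hand": 10}
    - {"dp": [0, 0, -2.5], "roll": 0, "hand": 10}
    - {"dp": [0, 0, -2.5], "roll": 0, "hand": 10}
    - {"dp": [0, 0, -2.5], "roll": 0, "hand": 10}
    - {"dp": [0, 0, 0], "roll": 0, "hand": 10}
    - {"dp": [0, 0, 0], "roll": 0, "hand": 10}

```text
t: 10.0
eef_pos: [489.4, -234.1, 322.8]
tcp_rot: [-1.936, -2.474, 0.0]
force: [0.2, 0.1, -0.9]
grip_width: 26.7
gripper_force: 39.9
```

Request:
apply_moves:
  increments:
    - {"dp": [-0.2, 0.8, -2.5], "roll": 0, "hand": 10}
    - {"dp": [0, 0, -2.5], "roll": 0, "hand": 10}
    - {"dp": [0, 0, -2.5], "roll": 0, "hand": 10}
    - {"dp": [0, 0, -2.5], "roll": 0, "hand": 10}
    - {"dp": [0, 0, -2.5], "roll": 0, "hand": 10}
    - {"dp": [0, 0, -2.5], "roll": 0, "hand": 10}
    - {"dp": [0, 0, 0], "roll": 0, "hand": 10}

```text
t: 10.7
eef_pos: [489.0, -233.1, 307.4]
tcp_rot: [-1.935, -2.474, 0.0]
force: [-0.5, -0.2, -1.1]
grip_width: 26.4
gripper_force: 39.9
```

Request:
apply_moves:
  increments:
    - {"dp": [0, 0, -2], "roll": 0, "hand": 10}
    - {"dp": [0, 0, -2], "roll": 0, "hand": 10}
    - {"dp": [0, 0, -2], "roll": 0, "hand": 10}
    - {"dp": [0, 0, -2], "roll": 0, "hand": 10}
    - {"dp": [0, 0, -2], "roll": 0, "hand": 10}
    - {"dp": [0, 0, 0], "roll": 0, "hand": 10}
    - {"dp": [0, 0, 0], "roll": 0, "hand": 10}

```text
t: 11.4
eef_pos: [489.2, -233.1, 297.7]
tcp_rot: [-1.936, -2.474, -0.0]
force: [-0.5, -0.2, -2.3]
grip_width: 26.6
gripper_force: 39.9
```

```bash
sed -i 's/445,220,80,120,5/445,240,80,120,5/;s/S,210,310,80,120,5/S,205,290,80,120,5/' snap.py; python3 snap.py p2
```

```text
[ 489.17 -233.14  297.73] yaw 0.243 [-0.54 -0.21 -2.26]
```

View pics/p2.png

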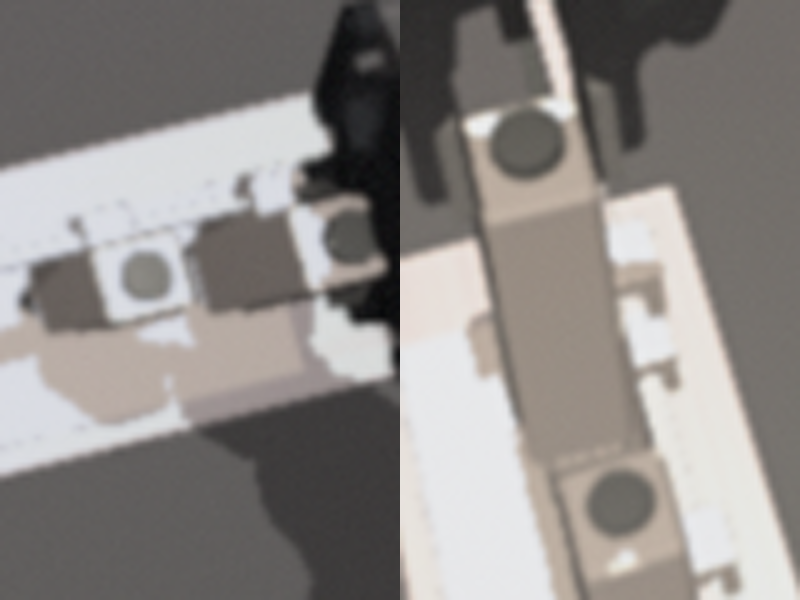

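```bash
python3 - <<'E'
from h import *
o,T,S=pickle.load(open("p2.pkl","rb"))
f=lambda P:(((proj(T,P)+.5-[445,240])*5).round(0).tolist(),((proj(S,P)+.5-[205,290])*5+[400,0]).round(0).tolist())
p=(489.2,-233.1,125.4,.243)
print("held button, top +y+-x corners, bottom -y ",f(W(p,[[0,0,214],[14,16,206],[-14,16,206],[-14,-16,94],[14,-16,94],[26.5,-9,137.5]])))
for q,z in (((486.2,-200.7),225),((501.6,-263.8),225)): print(f([[*q,z]]))
for q,z in (((501.6,-263.8),225),): print("+5mm",f([[q[0]+1.2,q[1]-4.85,z]]))
E
```

```text
held button, top +y+-x corners, bottom -y  ([[353.0, 240.0], [283.0, 211.0], [309.0, 298.0], [291.0, 295.0], [268.0, 218.0], [278.0, 176.0]], [[524.0, 132.0], [571.0, 85.0], [455.0, 116.0], [538.0, 475.0], [644.0, 442.0], [671.0, 314.0]])
([[150.0, 276.0]], [[566.0, 290.0]])
([[326.0, 230.0]], [[623.0, 498.0]])
+5mm ([[340.0, 227.0]], [[627.0, 515.0]])
```

The picture shows the held pipette entering between its neighbours: button at (350,237) in the top panel and (527,140) in the side panel. The neighbours have hardly moved, at (147,275) in the top panel and (620,505) in the side panel. I keep lowering.

Request:
apply_moves:
  increments:
    - {"dp": [0, 0, -2], "roll": 0, "hand": 10}
    - {"dp": [0, 0, -2], "roll": 0, "hand": 10}
    - {"dp": [0, 0, -2], "roll": 0, "hand": 10}
    - {"dp": [0, 0, -2], "roll": 0, "hand": 10}
    - {"dp": [0, 0, -2], "roll": 0, "hand": 10}
    - {"dp": [0, 0, -2], "roll": 0, "hand": 10}
    - {"dp": [0, 0, 0], "roll": 0, "hand": 10}

```text
t: 12.2
eef_pos: [489.1, -233.2, 285.4]
tcp_rot: [-1.936, -2.474, 0.0]
force: [-0.0, -0.4, -2.4]
grip_width: 27.1
gripper_force: 39.9
```

Request:
apply_moves:
  increments:
    - {"dp": [0, 0, -3], "roll": 0, "hand": 10}
    - {"dp": [0, 0, -3], "roll": 0, "hand": 10}
    - {"dp": [0, 0, -3], "roll": 0, "hand": 10}
    - {"dp": [0, 0, -3], "roll": 0, "hand": 10}
    - {"dp": [0, 0, -3], "roll": 0, "hand": 10}
    - {"dp": [0, 0, -3], "roll": 0, "hand": 10}
    - {"dp": [0, 0, -3], "roll": 0, "hand": 10}
    - {"dp": [0, 0, 0], "roll": 0, "hand": 10}

```text
t: 13.0
eef_pos: [489.0, -233.1, 264.3]
tcp_rot: [-1.935, -2.474, 0.0]
force: [-0.0, -0.4, -1.9]
grip_width: 26.8
gripper_force: 39.9
```

Request:
apply_moves:
  increments:
    - {"dp": [0, 0, -3], "roll": 0, "hand": 10}
    - {"dp": [0, 0, -3], "roll": 0, "hand": 10}
    - {"dp": [0, 0, -3], "roll": 0, "hand": 10}
    - {"dp": [0, 0, -3], "roll": 0, "hand": 10}
    - {"dp": [0, 0, -3], "roll": 0, "hand": 10}
    - {"dp": [0, 0, -3], "roll": 0, "hand": 10}
    - {"dp": [0, 0, -3], "roll": 0, "hand": 10}
    - {"dp": [0, 0, 0], "roll": 0, "hand": 10}

```text
t: 13.8
eef_pos: [489.0, -233.2, 243.4]
tcp_rot: [-1.935, -2.474, 0.0]
force: [-0.6, 1.3, -2.0]
grip_width: 26.7
gripper_force: 39.9
```

Request:
apply_moves:
  increments:
    - {"dp": [0, 0, -3], "roll": 0, "hand": 10}
    - {"dp": [0, 0, -3], "roll": 0, "hand": 10}
    - {"dp": [0, 0, -3], "roll": 0, "hand": 10}
    - {"dp": [0, 0, -2], "roll": 0, "hand": 10}
    - {"dp": [0.97, 0.24, 0], "roll": 0, "hand": 10}
    - {"dp": [0.97, 0.24, 0], "roll": 0, "hand": 10}
    - {"dp": [0, 0, 0], "roll": 0, "hand": 10}
    - {"dp": [0, 0, 0], "roll": 0, "hand": 10}

```text
t: 14.6
eef_pos: [491.2, -232.8, 232.8]
tcp_rot: [1.936, 2.474, 0.0]
force: [-0.1, 0.0, -1.9]
grip_width: 26.7
gripper_force: 39.9
```

Request:
apply_moves:
  increments:
    - {"dp": [0.49, 0.12, 0], "roll": 0, "hand": 10}
    - {"dp": [0.49, 0.12, 0], "roll": 0, "hand": 10}
    - {"dp": [0, 0, 0], "roll": 0, "hand": 10}
    - {"dp": [0, 0, 0], "roll": 0, "hand": 10}

```text
t: 15.0
eef_pos: [492.2, -232.5, 232.8]
tcp_rot: [1.936, 2.474, 0.0]
force: [-0.7, 0.5, -1.2]
grip_width: 26.7
gripper_force: 39.9
```

Request:
apply_moves:
  increments:
    - {"dp": [0.49, 0.12, 0], "roll": 0, "hand": 10}
    - {"dp": [0.49, 0.12, 0], "roll": 0, "hand": 10}
    - {"dp": [0, 0, 0], "roll": 0, "hand": 10}
    - {"dp": [0, 0, 0], "roll": 0, "hand": 10}

```text
t: 15.4
eef_pos: [493.2, -232.3, 232.8]
tcp_rot: [1.936, 2.474, 0.0]
force: [-0.0, 0.1, -1.9]
grip_width: 26.7
gripper_force: 39.9
```

Request:
apply_moves:
  increments:
    - {"dp": [0.49, 0.12, 0], "roll": 0, "hand": 10}
    - {"dp": [0, 0, 0], "roll": 0, "hand": 10}
    - {"dp": [0, 0, 0], "roll": 0, "hand": 10}

```text
t: 15.7
eef_pos: [493.7, -232.1, 232.8]
tcp_rot: [1.936, 2.474, 0.0]
force: [-1.2, 1.1, -1.1]
grip_width: 26.4
gripper_force: 39.9
```

Request:
apply_moves:
  increments:
    - {"dp": [0.49, 0.12, 0], "roll": 0, "hand": 10}
    - {"dp": [0, 0, 0], "roll": 0, "hand": 10}
    - {"dp": [0, 0, 0], "roll": 0, "hand": 10}

```text
t: 16.0
eef_pos: [494.2, -232.1, 232.8]
tcp_rot: [1.936, 2.474, 0.0]
force: [0.0, -0.5, -1.8]
grip_width: 26.4
gripper_force: 39.9
```

Request:
apply_moves:
  increments:
    - {"dp": [0.49, 0.12, 0], "roll": 0, "hand": 10}
    - {"dp": [0, 0, 0], "roll": 0, "hand": 10}
    - {"dp": [0, 0, 0], "roll": 0, "hand": 10}

```text
t: 16.3
eef_pos: [494.6, -231.9, 232.8]
tcp_rot: [1.936, 2.474, 0.0]
force: [-0.2, 0.9, -1.5]
grip_width: 26.5
gripper_force: 39.9
```

```bash
cat > st.py <<'E'
from h import *
from rig import telemetry
o=telemetry.get_obs(); print({k:np.round(o[k],3).tolist() for k in ("t","eef_pos","force","torque","grip_width")})
E
python3 st.py
```

```text
{'t': 16.3, 'eef_pos': [494.645, -231.925, 232.816], 'force': [-0.186, 0.885, -1.538], 'torque': [0.185, 0.103, 0.039], 'grip_width': 26.494}
```

Request:
apply_moves:
  increments:
    - {"dp": [0.49, 0.12, 0], "roll": 0, "hand": 10}
    - {"dp": [0, 0, 0], "roll": 0, "hand": 10}
    - {"dp": [0, 0, 0], "roll": 0, "hand": 10}

```text
t: 16.6
eef_pos: [494.8, -231.9, 232.8]
tcp_rot: [-1.936, -2.474, 0.0]
force: [-1.5, 0.3, -0.4]
grip_width: 26.3
gripper_force: 40.0
```

```bash
python3 st.py
```

```text
{'t': 16.6, 'eef_pos': [494.82, -231.918, 232.817], 'force': [-1.539, 0.349, -0.408], 'torque': [0.163, 0.461, -0.047], 'grip_width': 26.345}
```

Request:
apply_moves:
  increments:
    - {"dp": [0.49, 0.12, 0], "roll": 0, "hand": 10}
    - {"dp": [0, 0, 0], "roll": 0, "hand": 10}
    - {"dp": [0, 0, 0], "roll": 0, "hand": 10}

```text
t: 16.9
eef_pos: [495.1, -231.9, 232.8]
tcp_rot: [-1.936, -2.474, 0.001]
force: [-3.2, -0.4, 0.1]
grip_width: 26.8
gripper_force: 40.1
```

```bash
python3 st.py
```

```text
{'t': 16.9, 'eef_pos': [495.07, -231.865, 232.804], 'force': [-3.248, -0.37, 0.059], 'torque': [0.037, 0.856, 0.001], 'grip_width': 26.84}
```

Request:
apply_moves:
  increments:
    - {"dp": [-0.58, -0.14, 0], "roll": 0, "hand": 10}
    - {"dp": [-0.58, -0.14, 0], "roll": 0, "hand": 10}
    - {"dp": [0, 0, -2], "roll": 0, "hand": 10}
    - {"dp": [0, 0, -2], "roll": 0, "hand": 10}
    - {"dp": [0, 0, -2], "roll": 0, "hand": 10}
    - {"dp": [0, 0, -1], "roll": 0, "hand": 10}
    - {"dp": [0, 0, 0], "roll": 0, "hand": 10}
    - {"dp": [0, 0, 0], "roll": 0, "hand": 10}

```text
t: 17.7
eef_pos: [494.6, -231.8, 225.6]
tcp_rot: [-1.936, -2.474, -0.0]
force: [-0.5, -0.3, -2.1]
grip_width: 26.8
gripper_force: 39.9
```

```bash
python3 st.py
```

```text
{'t': 17.7, 'eef_pos': [494.597, -231.813, 225.612], 'force': [-0.492, -0.345, -2.053], 'torque': [0.133, 0.164, 0.024], 'grip_width': 26.829}
```

Request:
apply_moves:
  increments:
    - {"dp": [0, 0, -1], "roll": 0, "hand": 10}
    - {"dp": [0, 0, -1], "roll": 0, "hand": 10}
    - {"dp": [0, 0, 0], "roll": 0, "hand": 10}

```text
t: 18.0
eef_pos: [494.5, -231.9, 223.7]
tcp_rot: [1.936, 2.474, 0.0]
force: [-1.4, 1.3, -1.3]
grip_width: 26.8
gripper_force: 39.9
```

```bash
python3 st.py
```

```text
{'t': 18.0, 'eef_pos': [494.492, -231.876, 223.737], 'force': [-1.408, 1.343, -1.297], 'torque': [0.177, 0.15, 0.029], 'grip_width': 26.807}
```

Request:
apply_moves:
  increments:
    - {"dp": [0, 0, -1], "roll": 0, "hand": 10}
    - {"dp": [0, 0, -1], "roll": 0, "hand": 10}
    - {"dp": [0, 0, 0], "roll": 0, "hand": 10}

```text
t: 18.3
eef_pos: [494.5, -231.9, 221.7]
tcp_rot: [-1.936, -2.474, -0.0]
force: [-0.5, 0.9, -0.7]
grip_width: 26.4
gripper_force: 39.9
```

Request:
apply_moves:
  increments:
    - {"dp": [0, 0, -0.7], "roll": 0, "hand": 10}
    - {"dp": [0, 0, -0.7], "roll": 0, "hand": 10}
    - {"dp": [0, 0, 0], "roll": 0, "hand": 10}

```text
t: 18.6
eef_pos: [494.5, -231.9, 220.3]
tcp_rot: [-1.936, -2.474, -0.0]
force: [-0.2, 1.5, -1.3]
grip_width: 26.3
gripper_force: 40.0
```

Request:
apply_moves:
  increments:
    - {"dp": [0, 0, -0.7], "roll": 0, "hand": 10}
    - {"dp": [0, 0, -0.7], "roll": 0, "hand": 10}
    - {"dp": [0, 0, 0], "roll": 0, "hand": 10}

```text
t: 18.9
eef_pos: [494.4, -231.9, 218.9]
tcp_rot: [-1.936, -2.474, -0.0]
force: [0.2, 0.3, -0.9]
grip_width: 26.4
gripper_force: 40.0
```

Request:
apply_moves:
  increments:
    - {"dp": [0, 0, -0.7], "roll": 0, "hand": 10}
    - {"dp": [0, 0, -0.7], "roll": 0, "hand": 10}
    - {"dp": [0, 0, 0], "roll": 0, "hand": 10}

```text
t: 19.2
eef_pos: [494.4, -231.9, 217.5]
tcp_rot: [-1.936, -2.474, -0.0]
force: [-0.6, 1.2, -2.5]
grip_width: 26.8
gripper_force: 40.0
```

Request:
apply_moves:
  increments:
    - {"dp": [0, 0, -0.7], "roll": 0, "hand": 10}
    - {"dp": [0, 0, -0.7], "roll": 0, "hand": 10}
    - {"dp": [0, 0, 0], "roll": 0, "hand": 10}

```text
t: 19.5
eef_pos: [494.4, -231.9, 216.1]
tcp_rot: [-1.936, -2.474, -0.0]
force: [-0.2, 1.3, 0.0]
grip_width: 26.4
gripper_force: 40.0
```

Request:
apply_moves:
  increments:
    - {"dp": [0, 0, -0.7], "roll": 0, "hand": 10}
    - {"dp": [0, 0, -0.7], "roll": 0, "hand": 10}
    - {"dp": [0, 0, 0], "roll": 0, "hand": 10}

```text
t: 19.8
eef_pos: [494.4, -231.9, 214.7]
tcp_rot: [-1.936, -2.474, 0.0]
force: [-0.2, 0.8, -0.2]
grip_width: 26.8
gripper_force: 40.0
```

Request:
apply_moves:
  increments:
    - {"dp": [0, 0, -0.7], "roll": 0, "hand": 10}
    - {"dp": [0, 0, -0.7], "roll": 0, "hand": 10}
    - {"dp": [0, 0, 0], "roll": 0, "hand": 10}

```text
t: 20.1
eef_pos: [494.4, -232.0, 213.3]
tcp_rot: [-1.936, -2.474, 0.0]
force: [-0.4, 0.7, -1.0]
grip_width: 26.8
gripper_force: 40.0
```

Request:
apply_moves:
  increments:
    - {"dp": [0, 0, -0.7], "roll": 0, "hand": 10}
    - {"dp": [0, 0, -0.7], "roll": 0, "hand": 10}
    - {"dp": [0, 0, 0], "roll": 0, "hand": 10}

```text
t: 20.4
eef_pos: [494.4, -231.9, 211.9]
tcp_rot: [-1.936, -2.474, -0.0]
force: [-0.9, 1.4, -0.7]
grip_width: 26.7
gripper_force: 40.0
```

Request:
apply_moves:
  increments:
    - {"dp": [0, 0, -0.7], "roll": 0, "hand": 10}
    - {"dp": [0, 0, -0.7], "roll": 0, "hand": 10}
    - {"dp": [0, 0, 0], "roll": 0, "hand": 10}

```text
t: 20.7
eef_pos: [494.4, -231.9, 210.5]
tcp_rot: [-1.936, -2.474, 0.0]
force: [-1.9, 1.2, -0.8]
grip_width: 26.4
gripper_force: 40.0
```

Request:
apply_moves:
  increments:
    - {"dp": [0, 0, -0.6], "roll": 0, "hand": 10}
    - {"dp": [0, 0, -0.6], "roll": 0, "hand": 10}
    - {"dp": [0, 0, 0], "roll": 0, "hand": 10}

```text
t: 21.0
eef_pos: [494.3, -231.9, 209.3]
tcp_rot: [-1.936, -2.474, 0.0]
force: [-1.3, 1.0, -0.3]
grip_width: 26.6
gripper_force: 40.0
```

Request:
apply_moves:
  increments:
    - {"dp": [0, 0, -0.5], "roll": 0, "hand": 10}
    - {"dp": [0, 0, -0.5], "roll": 0, "hand": 10}
    - {"dp": [0, 0, 0], "roll": 0, "hand": 10}

```text
t: 21.3
eef_pos: [494.4, -231.9, 208.3]
tcp_rot: [-1.936, -2.474, 0.0]
force: [-1.0, 0.2, 0.4]
grip_width: 26.9
gripper_force: 40.0
```

Request:
apply_moves:
  increments:
    - {"dp": [0, 0, -0.4], "roll": 0, "hand": 10}
    - {"dp": [0, 0, -0.4], "roll": 0, "hand": 10}
    - {"dp": [0, 0, 0], "roll": 0, "hand": 10}

```text
t: 21.6
eef_pos: [494.4, -232.0, 207.6]
tcp_rot: [-1.936, -2.474, 0.0]
force: [-1.0, 1.6, -1.2]
grip_width: 26.7
gripper_force: 40.1
```

Request:
apply_moves:
  increments:
    - {"dp": [0, 0, -0.4], "roll": 0, "hand": 10}
    - {"dp": [0, 0, 0], "roll": 0, "hand": 10}
    - {"dp": [0, 0, 0], "roll": 0, "hand": 10}

```text
t: 21.9
eef_pos: [494.4, -232.0, 207.2]
tcp_rot: [-1.936, -2.474, 0.0]
force: [-1.5, 1.8, 0.5]
grip_width: 26.8
gripper_force: 40.1
```

Request:
apply_moves:
  increments:
    - {"dp": [0, 0, -0.4], "roll": 0, "hand": 10}
    - {"dp": [0, 0, 0], "roll": 0, "hand": 10}
    - {"dp": [0, 0, 0], "roll": 0, "hand": 10}

```text
t: 22.2
eef_pos: [494.4, -232.0, 206.8]
tcp_rot: [-1.936, -2.474, -0.0]
force: [-1.2, 1.4, -0.1]
grip_width: 26.4
gripper_force: 40.1
```

Request:
apply_moves:
  increments:
    - {"dp": [0, 0, -0.4], "roll": 0, "hand": 10}
    - {"dp": [0, 0, 0], "roll": 0, "hand": 10}
    - {"dp": [0, 0, 0], "roll": 0, "hand": 10}

```text
t: 22.5
eef_pos: [494.4, -232.0, 206.7]
tcp_rot: [1.936, 2.474, 0.0]
force: [-1.0, 1.7, 3.8]
grip_width: 26.6
gripper_force: 40.5
```

Request:
apply_moves:
  increments:
    - {"dp": [0, 0, -0.4], "roll": 0, "hand": 10}
    - {"dp": [0, 0, 0], "roll": 0, "hand": 10}
    - {"dp": [0, 0, 0], "roll": 0, "hand": 10}

```text
t: 22.8
eef_pos: [494.4, -232.2, 206.6]
tcp_rot: [1.936, 2.474, 0.0]
force: [-3.2, 2.3, 5.9]
grip_width: 26.3
gripper_force: 40.8
```

Seated: the contact started at TCP z≈206.7, which matches the hook at about 151 mm. I ease off slightly and release.

Request:
apply_moves:
  increments:
    - {"dp": [0, 0, 0.3], "roll": 0, "hand": 10}
    - {"dp": [0, 0, 0], "roll": 0, "hand": 10}
    - {"dp": [0, 0, 0], "roll": 0, "hand": 10}
    - {"dp": [0, 0, 0], "roll": 0, "hand": 10}
  force: 20

```text
t: 23.2
eef_pos: [494.4, -232.1, 206.6]
tcp_rot: [1.936, 2.474, 0.0]
force: [-3.2, 2.1, 6.0]
grip_width: 26.2
gripper_force: 40.7
```

Request:
apply_moves:
  increments:
    - {"dp": [0, 0, 0], "roll": 0, "hand": 36}
    - {"dp": [0, 0, 0], "roll": 0, "hand": 40}
    - {"dp": [0, 0, 0], "roll": 0, "hand": 50}
    - {"dp": [0, 0, 0], "roll": 0, "hand": 60}
    - {"dp": [0, 0, 0], "roll": 0, "hand": 80}
    - {"dp": [0, 0, 0], "roll": 0, "hand": 80}
    - {"dp": [0, 0, 0], "roll": 0, "hand": 80}

```text
t: 23.9
eef_pos: [494.4, -232.0, 206.3]
tcp_rot: [1.936, 2.474, 0.0]
force: [-0.7, 0.2, -0.3]
grip_width: 68.0
gripper_force: 0.0
```

```bash
python3 snap.py p3
```

```text
[ 494.45 -231.98  206.3 ] yaw 0.243 [-0.69  0.23 -0.26]
```

View pics/p3.png

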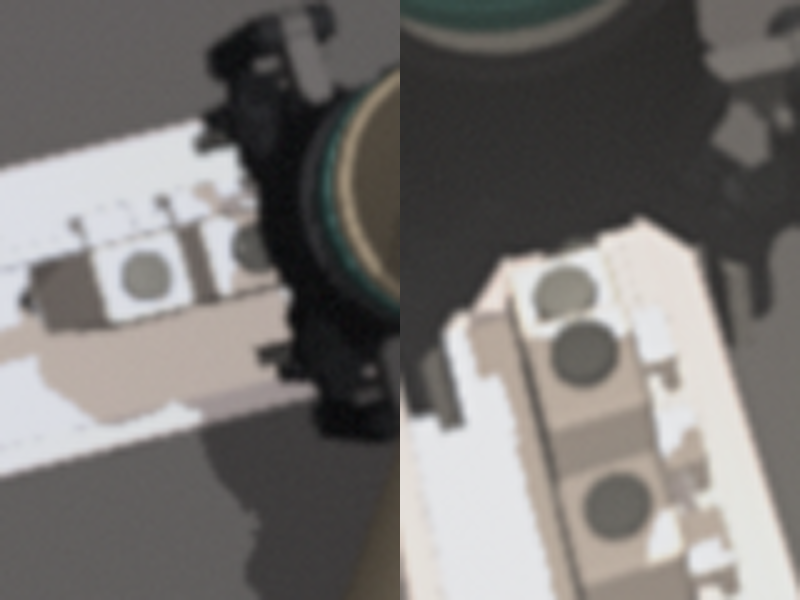

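Released. The pipette hangs upright at (583,352), between the left neighbour at (565,292) and the right one at (620,507), and both are almost unmoved. I retract straight up.

Request:
apply_moves:
  increments:
    - {"dp": [0, 0, 3], "roll": 0, "hand": 80}
    - {"dp": [0, 0, 8], "roll": 0, "hand": 80}
    - {"dp": [0, 0, 15], "roll": 0, "hand": 80}
    - {"dp": [0, 0, 20], "roll": 0, "hand": 80}
    - {"dp": [0, 0, 25], "roll": 0, "hand": 80}
    - {"dp": [0, 0, 25], "roll": 0, "hand": 80}
    - {"dp": [0, 0, 25], "roll": 0, "hand": 80}
    - {"dp": [0, 0, 0], "roll": 0, "hand": 80}

```text
t: 24.8
eef_pos: [496.2, -233.4, 331.4]
tcp_rot: [1.932, 2.468, 0.003]
force: [-0.7, -0.4, -0.3]
grip_width: 68.2
gripper_force: 0.0
```

Request:
apply_moves:
  increments:
    - {"dp": [-10, 25, 0], "roll": 0, "hand": 80}
    - {"dp": [-10, 30, 0], "roll": 0, "hand": 80}
    - {"dp": [-10, 40, 0], "roll": 0, "hand": 80}
    - {"dp": [-10, 40, 0], "roll": 0, "hand": 80}
    - {"dp": [-5, 30, 0], "roll": 0, "hand": 80}
    - {"dp": [0, 0, 0], "roll": 0, "hand": 80}
    - {"dp": [0, 0, 0], "roll": 0, "hand": 80}
    - {"dp": [0, 0, 0], "roll": 0, "hand": 80}

```text
t: 25.6
eef_pos: [449.5, -68.3, 327.4]
tcp_rot: [1.938, 2.472, -0.001]
force: [0.4, 0.1, -0.5]
grip_width: 68.3
gripper_force: 0.0
```

```bash
python3 snap.py p4
```

```text
[449.46 -68.27 327.36] yaw 0.2412 [ 0.38  0.08 -0.46]
```

View pics/p4.png

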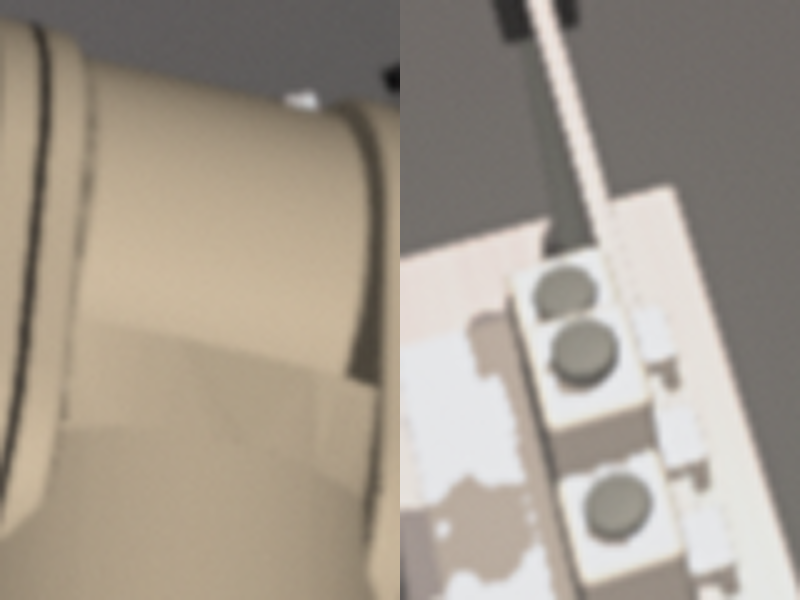

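All three pipettes hang upright on the bar: buttons at (565,292), (583,350) and (618,505), each with its hook on the bar. The robot is clear, so I hand in.

```bash
python3 -c "
from rig import job
print(job.hand_in())"
```

```text
the job is handed in; nothing more can be done
None
```

The pipette hangs by its hook on the bar between its two neighbours, released only after the hook was seated; the job is handed in, with no verdict returned.

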